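# Add a slotted mass to the hanger, slots staggered

## Task

Slide the slotted disc that lies on the loading ledge onto the weight hanger, on top of the disc already there, fully home on the stem. Leave the two discs with their slots about a quarter turn or more apart, so that neither can slide off, both lying flat and centred on the stem, and let go. The lower disc must stay on the hanger, and the other things on the table are to be left alone.

Things in the scene. Friction and masses are not known exactly. Their poses are not given: they have to be found in the camera images.
- stem (a point): Weight hanger parked in a fixed grey dock: brass plate 52 mm across, top 50 mm above the table; vertical stem 8 mm thick, ending in a hook (top 116 mm above the table, 20 mm wide: no disc passes over it). This point: stem axis at the level of the lower disc's top, 66 mm above the table. z up; -x points to the loading ledge. The other sides are open. Nothing of it moves.
- ledge (a point): Loading ledge of the dock: flat dark grey sheet 130 mm wide, from 34 to 190 mm from the stem axis along the stem's -x, 3 mm thick. This point: the middle of its top, 112 mm from the stem; its top is 1 mm above the lower disc's top. It overhangs freely out to 75 mm from the stem, so the lower disc's tab passes beneath.
- load_disc (a point): Disc to load: plain steel, 60 mm across, 16 mm thick, about 0.31 kg, loose, flat on the ledge, slot roughly facing the stem. This point: its centre, half-way up. +x points out of its slot: 12 mm wide, from the rim to 4 mm past the centre (stem at the closed end = disc centred), flared to 22 mm at the rim. Can be pushed at the rim on both sides of its tab.
- load_tab (a point): Middle of that disc's handling tab, 44 mm from its centre along its -x, opposite the slot, half-way up. Tab 16 mm wide, reaching to 55 mm from the centre, 8 mm thick (4 to 12 mm above the disc's underside). The disc can be turned on the stem by pushing the side of the tab; the lower disc then stays put.
- load_slot (a point): Mouth of that disc's slot, at the rim (30 mm from the centre along +x), half-way up.
- seated_disc (a point): Disc already on the hanger: same shape and size, loose, flat on the plate, stem at the closed end of its slot. This point: its centre, half-way up; +x points out of its slot, its tab along -x is often beneath the ledge. Loading the other disc straight off the ledge leaves the slots less than a quarter turn apart.
- seated_slot (a point): Mouth of the lower disc's slot, at the rim, half-way up.
- spare: Bystander: small slotted steel disc without tab, 44 mm across, 10 mm thick, on the table beside the dock. Origin under its centre.
- bolt: Bystander: dark steel bolt, 37 mm tall, standing on its head on the table beside the dock. Origin under its centre.
- canister: Bystander: black plastic cylinder 54 mm across, 85 mm tall. Origin under its centre.
- amber_bottle: Bystander: amber glass jar 60 mm across, about 100 mm tall. Origin under its centre.
- kit_box: Bystander: red box 80 x 70 x 35 mm. Origin under its centre.
- meter: Bystander: red hand-held meter 130 x 70 mm, 37 mm tall. Origin under its centre.
Not all that is in view belongs to the job. What is shaped like the part that bears seated_disc but blue or red is not meant.

How it is judged:
At the end, for the whole second after the job is handed in: Upper disc flat (0.08 rad) on the lower one, lower one flat on the hanger plate, both centres within 6 mm of the stem axis; slots about 75 degrees or more apart (upper slot mouth at most 8 mm along the lower slot direction from the lower disc's centre); this lasts once the robot has let go (horizontal distance between each of load_disc, seated_disc and stem below 0.006 m and z of load_disc in the frame of stem between 0.005 and 0.011 m and angle between each of load_disc, seated_disc's own z axis and vertical below 0.08 rad and z of seated_disc in the frame of stem between -0.011 and -0.005 m and x of load_slot in the frame of seated_disc below 0.008 m); the robot touches nothing.
It fails at once if the lower disc is pulled off the hanger (more than 20 mm off the stem, or lifted) (horizontal distance between seated_disc and stem above 0.02 m or z of seated_disc in the frame of stem above 0.01 m).
It fails at once if another thing on the table is shifted by more than 30 mm (distance of any of spare, bolt, canister, amber_bottle, kit_box, meter from where it was at the start of the episode above 0.03 m).
It also fails if it takes over 45 s, if anything falls off the work surface, if the arm or the gripper's body presses on something with over 40 N, if the wrist force passes 120 N, or if a joint passes its speed limit or range.

## Robot

A 6-joint arm with a two-finger parallel gripper is mounted at the origin on the work surface. World frame = base frame: x ahead of the robot, y to its left, z up, the work surface at z = 0. Lengths are in m, angles in rad, forces in N, time in s.
With the tool pointing down it reaches from about 0.425 to 0.95 m from the base axis. Payload 3.5 kg.
Tool frame: the origin (TCP) lies midway between the tips of the shut fingers; the grasp point (between the pads) lies ctrl.tcp_to_grasp behind it (ctrl.tcp_to_grasp is the distance from the TCP to the grasp point, in m); z points along the fingers, y is the direction in which the jaws open and shut (so a half turn about z gives the same grasp; the last joint's range is limited). The gripper opens to 85 mm and grips with 20 to 120 N. Pads are 22 mm wide; open, the fingers measure 114 mm over their backs; the gripper's body (76 mm by 85 mm) begins 54 mm behind the grasp point. The pads swing forward as they close: fully open they stand 13 mm farther back than shut.
Start: joints at [-1.463, 0.286, 1.577, -0, 1.279, -0.15], TCP at [0.172, -0.653, 0.231] pointing down, gripper open.
Joint ranges: [-2.77, 2.77], [-0.9, 2.22], [0.21, 2.48], [-1.53, 4.67], [0.24, 2.81], [-2.84, 2.84]. Speed limits (rad/s): [2.79, 2.79, 3.14, 3.14, 3.14, 3.14].

## Interface

Orientations are given as a unit quaternion [x, y, z, w].
In Python, from workcell import ctrl gives the robot as it stands. The module is installed in compiled form; this text tells all that it offers.
- The arm moves only by the shell command python3 -m jog 'ROWS' [FORCE]. ROWS is a JSON object of lists of equal length, an entry for each row: "delta_rot": the turn, a rotation vector about the tool's x, y, z in rad, a list of three; "dp": the shift along the tool's x, y, z in mm, a list of three; "jaw": the finger opening in mm, from 0 to 85.4. A call has exactly 10 rows; each row shifts and turns the commanded pose from where the row before left it, along the tool's axes as they then stand; what a row does not reach is not made up. A row lasts 1/12 s, in which the tool goes at most 41.7 mm and 7.16 degrees, less where a joint would pass 70% of its speed; a pose out of reach is approached as far as the arm can. A call is refused whole if a number of a shift passes 41.7 or a number of a turn 0.125, either way. A call with a gripper value outside its range is refused whole. The fingers move at their own pace and stop on an object; FORCE is the grip in N (left out, the last holds). Time passes only in rows, so rows that do not move let the fingers close, or fill a call up. It gives the time, the measured TCP pose, the force and the opening at its end, in the units of the state.
- ctrl.get_obs(): the state, without advancing time (a new reading comes with each control period).
- ctrl.grab_frame(name): name is "scene" or "top"; returns a dict with "pixels" (480x640x3 uint8, blue, green, red), "mtx" (3x3 intrinsics, pixels), "T" (4x4, takes a point from camera to world coordinates). Camera axes: x right, y up, looking along -z (the intrinsics and any distortion apply to the point x, -y, -z); pixel columns grow to the right and rows downward; lengths in m; the calibration is good to about 2 mm. A picture is of the moment at which its call begins. There is no depth.
- ctrl.close_job(): hands the job in, once; it reports no verdict.
The state is a dict: "clock": time; "q": joint angles; "dq": joint speeds; "joint_efforts": joint torques, N m; "ee_pos": TCP position; "eef_rot": TCP orientation; "ft_force": force on the tool from outside, world axes, zero at the start; "moment": the same for the moment, N m; "finger_gap": opening from 0.0 (shut) to 1.0 (fully open).
Only numpy, scipy, OpenCV 4.12 (cv2) and the standard library are available. Lean on these libraries where they do the work, as an engineer would, in place of code of your own. Each camera call takes 0.05 s, during which the arm holds its last target. There are 200 camera calls.

## Working session

There is one attempt and no reset: what is moved stays moved. The work goes in short steps, Python scripts to look and compute and a shell command to move; the robot and the scene stay as the last step left them, time stands still between calls to the robot, and variables do not carry over. Pictures are saved under pics/ and viewed, about 8 in all and at most 12, crops included, and the job is handed in when it is done.

```bash
mkdir -p pics; cat > h.py <<'E'
import numpy as np, cv2
from workcell import ctrl
def grab(n,save=None):
    f=ctrl.grab_frame(n)
    if save: cv2.imwrite('pics/'+save,f['pixels'])
    return f
def ray(f,u,v,z):
    K=np.array(f['mtx']);T=np.array(f['T'])
    d=np.linalg.inv(K)@[u,v,1]; d=T[:3,:3]@np.array([d[0],-d[1],-d[2]])
    return T[:3,3]+d*(z-T[2,3])/d[2]
def proj(f,p):
    K=np.array(f['mtx']);T=np.array(f['T'])
    c=T[:3,:3].T@(np.array(p)-T[:3,3]); q=K@[c[0],-c[1],-c[2]]
    return q[:2]/q[2]
E
python3 - <<'E'
from h import *
for n in('scene','top'):
    f=grab(n,n+'0.png'); print(n,np.round(f['T'],3).tolist(),np.round(f['mtx'],1).tolist(), [k for k in f])
o=ctrl.get_obs();print(o, ctrl.tcp_to_grasp)
E
```

```text
scene [[0.334, -0.68, 0.653, 1.17], [0.942, 0.245, -0.227, -0.198], [-0.006, 0.691, 0.723, 0.734], [0.0, 0.0, 0.0, 1.0]] [[483.3, 0.0, 321.1], [0.0, 483.3, 233.6], [0.0, 0.0, 1.0]] ['pixels', 'mtx', 'T']
top [[0.01, 0.997, -0.075, 0.487], [-0.999, 0.012, 0.031, 0.01], [0.032, 0.075, 0.997, 1.095], [0.0, 0.0, 0.0, 1.0]] [[447.5, 0.0, 316.9], [0.0, 447.5, 245.8], [0.0, 0.0, 1.0]] ['pixels', 'mtx', 'T']
{'clock': 0.1, 'q': array([-1.46299567e+00,  2.87151638e-01,  1.57802933e+00,  3.57470678e-06,
        1.27857597e+00, -1.49966996e-01]), 'dq': array([-0.00042935, -0.00352014, -0.00389928,  0.00029232, -0.00048017,
       -0.00031018]), 'joint_efforts': array([ 7.16155319e-04, -4.07296121e+01, -2.93699062e+01, -1.22072965e-04,
        3.41004852e-03, -1.91372507e-06]), 'ee_pos': array([ 0.17205985, -0.65209513,  0.23003646]), 'eef_rot': array([ 9.91705456e-01,  1.28526719e-01,  2.45239300e-05, -1.08186515e-03]), 'ft_force': array([ 0.20382372,  0.01606409, -0.01489545]), 'moment': array([-0.01260189,  0.01156822,  0.02326861]), 'finger_gap': 1.002179838922774} 0.0187
```

View pics/scene0.png

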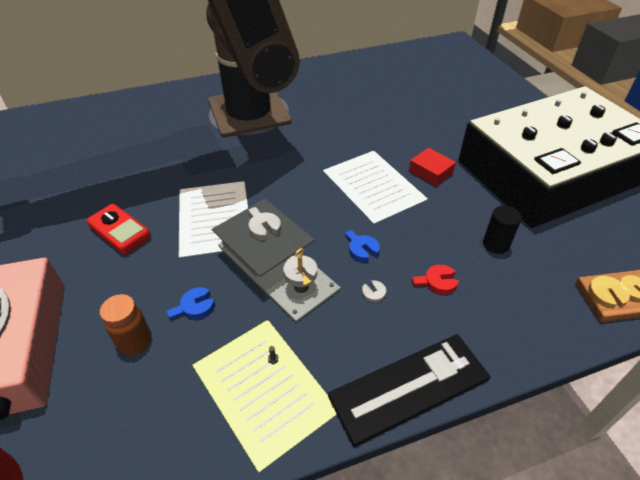

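View pics/top0.png

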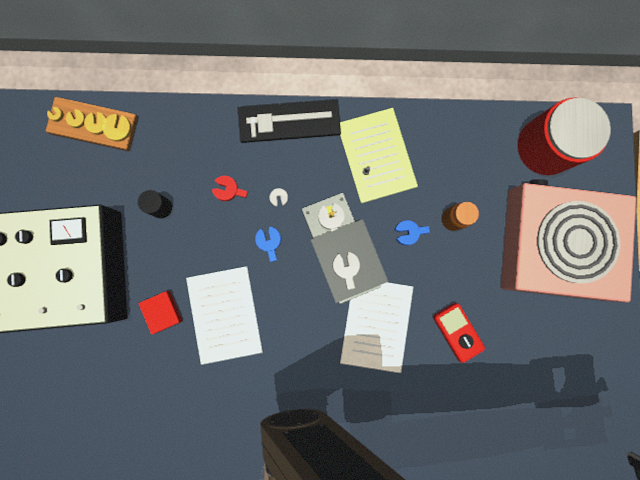

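The plain steel disc is on the dark ledge at top (346,265), scene (265,222). The brass hanger with the seated disc is at top (331,213), scene (300,270). The blue shapes at top (268,241) and (410,232) and the red one at (229,188) lie on the table and are decoys. I'll confirm this in an enlarged crop and measure from it.

```bash
python3 - <<'E'
from h import *
t=cv2.imread('pics/top0.png')[185:310,290:400]; s=cv2.imread('pics/scene0.png')[195:320,205:345]
a=cv2.resize(t,None,fx=3.6,fy=3.6,interpolation=cv2.INTER_CUBIC)[:, :396]
b=cv2.resize(s,None,fx=2.85,fy=2.85,interpolation=cv2.INTER_CUBIC)
h=450; a=cv2.copyMakeBorder(a,0,h-a.shape[0],0,0,0); b=cv2.copyMakeBorder(b,0,h-b.shape[0],0,0,0)
cv2.imwrite('pics/crop1.png',np.hstack([a,b]))
f=grab('top')
for n,u,v,z in[('load',346,264,.083),('tabtop',350,288,.079),('stem',331,213,.082)]:
    print(n,ray(f,u,v,z).round(4))
E
```

```text
load [ 0.5229 -0.0876  0.083 ]
tabtop [ 0.4687 -0.0974  0.079 ]
stem [ 0.639  -0.0528  0.082 ]
```

View pics/crop1.png

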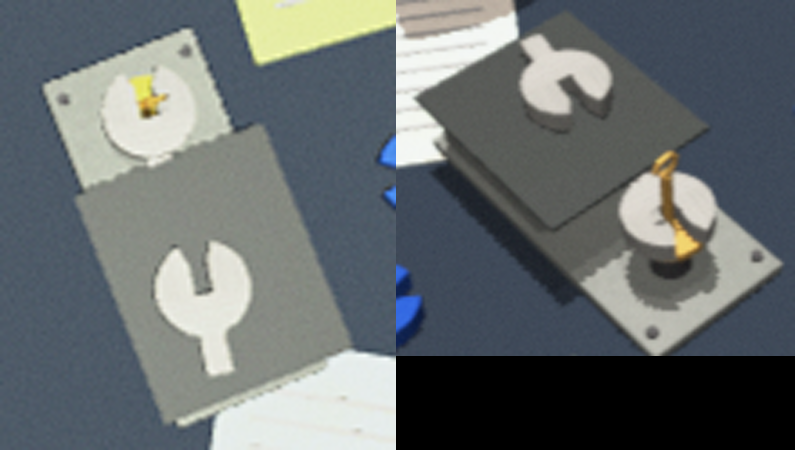

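The crop confirms it. The load disc is on the ledge with its slot facing up-right towards the stem (crop (203,290)). The seated disc is on the hanger at crop (150,112) with its slot away from the ledge and its tab under it. Next I'll measure accurately.

```bash
cat >> h.py <<'E'
from scipy.optimize import least_squares
def circ(P,r):
    f=lambda c:np.hypot(P[:,0]-c[0],P[:,1]-c[1])-r
    return least_squares(f,P.mean(0)[:2],loss='soft_l1',f_scale=.001).x
def steel(f,box):
    x0,y0,x1,y1=box; im=f['pixels'][y0:y1,x0:x1]; k=4
    im=cv2.resize(im,None,fx=k,fy=k,interpolation=cv2.INTER_CUBIC)
    m=((im.min(2)>158)).astype(np.uint8)
    n,l,st,_=cv2.connectedComponentsWithStats(m); i=1+st[1:,4].argmax()
    c=max(cv2.findContours((l==i).astype(np.uint8),cv2.RETR_EXTERNAL,cv2.CHAIN_APPROX_NONE)[0],key=len)[:,0]
    return (c+.5)/k-.5+[x0,y0]
def disc(f,box,z):
    P=np.array([ray(f,u,v,z)[:2] for u,v in steel(f,box)])
    c=circ(P,.03)
    for _ in range(4):
        d=np.hypot(*(P-c).T); c=circ(P[abs(d-.03)<.004],.03)
    d=np.hypot(*(P-c).T); t=P[d>.036]
    return c,(t.mean(0)-c if len(t) else np.zeros(2)),d.max(),len(t),P
E
python3 - <<'E'
from h import *
f=grab('top'); g=grab('scene')
for n,ff,b,z in[('load top',f,(325,240,368,292),.083),('load scene',g,(238,200,290,245),.083),('seat top',f,(315,198,348,229.__int__()),.066),('seat scene',g,(280,250,322,290),.066)]:
    c,t,m,k,_=disc(ff,b,z); print(n,c.round(4),'slotdir',np.degrees(np.arctan2(-t[1],-t[0])).round(1),m.round(4),k)
# ledge corners
for ff,cs in((f,[(77,197),(262,125),(352,350),(165,422)]),(g,None)):
    if cs: W=np.array([ray(ff,u/3.6+290-.4,v/3.6+185-.4,.067)[:2] for u,v in cs])
    else: W=np.array([ray(ff,(u-396)/2.85+205-.3,v/2.85+195-.3,.067)[:2] for u,v in [(553,229),(708,127),(566,12),(417,97)]])
    ctr=W.mean(0); x=(W[0]+W[1]-W[2]-W[3])/2; e=x/np.hypot(*x)
    print('ledge',ctr.round(4),np.hypot(*x).round(4),np.hypot(*(W[0]-W[1])).round(4),'yaw',np.degrees(np.arctan2(*x[::-1])).round(2),'stem',(ctr+.112*e).round(4))
E
```

```text
File "<stdin>", line 3
    for n,ff,b,z in[('load top',f,(325,240,368,292),.083),('load scene',g,(238,200,290,245),.083),('seat top',f,(315,198,348,229.__int__()),.066),('seat scene',g,(280,250,322,290),.066)]:
                                                                                                                                ^
SyntaxError: invalid decimal literal
```

```bash
cat > m.py <<'E'
from h import *
f=grab('top'); g=grab('scene')
for n,ff,b,z in[('load top',f,(325,240,368,292),.083),('load scene',g,(238,200,290,245),.083),('seat top',f,(315,198,348,229),.066),('seat scene',g,(280,250,322,290),.066)]:
    c,t,m,k,_=disc(ff,b,z); print(n,c.round(4),'slotdir',np.degrees(np.arctan2(-t[1],-t[0])).round(1),m.round(4),k)
for ff,cs in((f,[(77,197),(262,125),(352,350),(165,422)]),(g,None)):
    if cs: W=np.array([ray(ff,u/3.6+290-.4,v/3.6+185-.4,.067)[:2] for u,v in cs])
    else: W=np.array([ray(ff,(u-396)/2.85+205-.3,v/2.85+195-.3,.067)[:2] for u,v in [(553,229),(708,127),(566,12),(417,97)]])
    ctr=W.mean(0); x=(W[0]+W[1]-W[2]-W[3])/2; e=x/np.hypot(*x)
    if not cs: x=np.array((W[0]+W[1]-W[2]-W[3])/2); e=x/np.hypot(*x)
    print('ledge',ctr.round(4),np.hypot(*x).round(4),np.hypot(*(W[0]-W[1])).round(4),'yaw',np.degrees(np.arctan2(*x[::-1])).round(2),'stem',(ctr+.112*e).round(4))
E
python3 m.py
```

```text
load top [ 0.5212 -0.088 ] slotdir 11.9 0.0554 93
load scene [ 0.5186 -0.0867] slotdir 14.3 0.0508 60
seat top [ 0.6359 -0.0492] slotdir 144.1 0.0551 356
seat scene [ 0.6257 -0.0856] slotdir -114.8 0.046 86
ledge [ 0.5318 -0.0963] 0.1546 0.1282 yaw 21.95 stem [ 0.6357 -0.0544]
ledge [ 0.5307 -0.0946] 0.1538 0.1283 yaw 22.44 stem [ 0.6342 -0.0518]
```

```bash
R='ignored'; python3 -m jog '{"dp":[[22,-23,0],[22,-23,0],[22,-23,0],[22,-23,0],[22,-23,0],[22,-23,0],[22,-23,0],[22,-23,0],[22,-23,0],[22,-23,0]],"delta_rot":[[0,0,0],[0,0,0],[0,0,0],[0,0,0],[0,0,0],[0,0,0],[0,0,0],[0,0,0],[0,0,0],[0,0,0]],"jaw":[40,40,40,40,40,40,40,40,40,40]}' 60
python3 -m jog '{"dp":[[22,-23,5],[22,-23,5],[22,-23,5],[22,-23,10],[22,-23,10],[22,-23,10],[22,-23,10],[22,-23,10],[21,-22,5],[0,0,0]],"delta_rot":[[0,0,0],[0,0,0],[0,0,0],[0,0,0],[0,0,0],[0,0,0],[0,0,0],[0,0,0],[0,0,0],[0,0,0]],"jaw":[40,40,40,40,40,40,40,40,40,40]}' 60
cat > t.py <<'E'
import sys; from h import *
from scipy.spatial.transform import Rotation as Ro
o=ctrl.get_obs(); R=Ro.from_quat(o['eef_rot']).as_matrix(); p=o['ee_pos']
print('t',o['clock'],'p',p.round(4),'yaw',np.degrees(np.arctan2(R[1,0],R[0,0])).round(2),'zdir',R[:,2].round(3),'F',np.round(o['ft_force'],1),'gap',np.round(o['finger_gap']*85.4,1))
if len(sys.argv)>1:
    w=np.array([float(a) for a in sys.argv[1:4]]); print('dp mm',(R.T@(w-p)*1e3).round(1))
    if len(sys.argv)>4:
        d=float(sys.argv[4])-np.degrees(np.arctan2(R[1,0],R[0,0])); print('rz',np.radians(-d).round(3))
E
python3 t.py .4770 -.0970 .0695 12.8
```

```text
clock: 1.08
ee_pos: [0.3267, -0.3727, 0.2313]
eef_rot: [0.992, 0.128, 0.0, 0.0]
ft_force: [0.1, -0.5, -0.3]
finger_gap: 0.47
clock: 1.92
ee_pos: [0.4647, -0.1205, 0.1598]
eef_rot: [0.991, 0.131, -0.001, -0.002]
ft_force: [0.1, -0.3, -0.3]
finger_gap: 0.467
t 1.9167 p [ 0.4647 -0.1205  0.1598] yaw 15.04 zdir [-0.002  0.003 -1.   ] F [ 0.1 -0.3 -0.3] gap 39.9
dp mm [ 18.1 -19.2  90.4]
rz 0.039
```

```bash
python3 -m jog '{"dp":[[6,-7,0],[6,-7,5],[6,-7,10],[0,0,10],[0,0,10],[0,0,10],[0,0,8],[0,0,5],[0,0,0],[0,0,0]],"delta_rot":[[0,0,0.02],[0,0,0.02],[0,0,0],[0,0,0],[0,0,0],[0,0,0],[0,0,0],[0,0,0],[0,0,0],[0,0,0]],"jaw":[36,36,36,36,36,36,36,36,36,36]}' 60
python3 t.py .4770 -.0970 .0695 12.8
python3 - <<'E'
from h import *
a=grab('top')['pixels'][185:335,270:420]; b=grab('scene')['pixels'][170:320,190:340]
cv2.imwrite('pics/p4.png',cv2.resize(np.hstack([a,b]),(800,400),interpolation=cv2.INTER_CUBIC))
E
```

```text
clock: 2.75
ee_pos: [0.4765, -0.1004, 0.103]
eef_rot: [0.994, 0.108, -0.0, -0.0]
ft_force: [0.1, 0.6, -0.6]
finger_gap: 0.42
t 2.75 p [ 0.4765 -0.1004  0.103 ] yaw 12.45 zdir [-0.001  0.    -1.   ] F [ 0.1  0.6 -0.6] gap 35.9
dp mm [ 1.2 -3.2 33.5]
rz -0.006
```

View pics/p4.png

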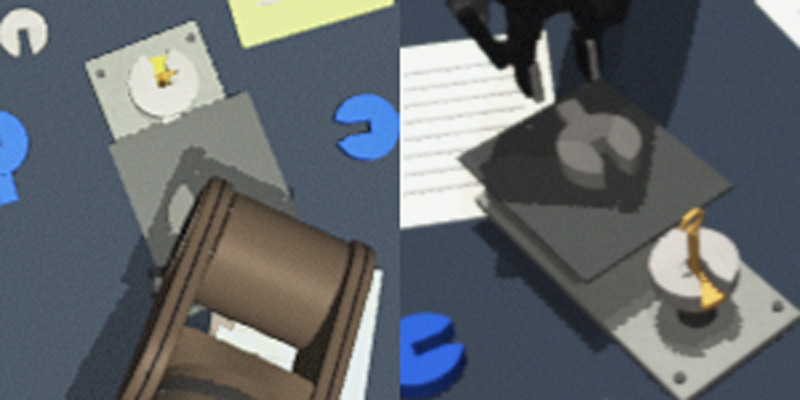

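The scene half shows the open fingers on either side of the line of the tab (575,110), still about 3 cm above it. The top view is hidden by the arm. I'll go down and grip.

```bash
python3 -m jog '{"dp":[[1,-3,6],[0,0,6],[0,0,6],[0,0,6],[0,0,5],[0,0,4],[0,0,0],[0,0,0],[0,0,0],[0,0,0]],"delta_rot":[[0,0,0],[0,0,0],[0,0,0],[0,0,0],[0,0,0],[0,0,0],[0,0,0],[0,0,0],[0,0,0],[0,0,0]],"jaw":[36,36,36,36,36,36,36,36,36,36]}' 60
python3 t.py .4770 -.0970 .0695 12.8
```

```text
clock: 3.68
ee_pos: [0.4774, -0.0971, 0.0707]
eef_rot: [0.994, 0.109, 0.0, 0.0]
ft_force: [-0.9, -1.0, -0.1]
finger_gap: 0.419
t 3.6833 p [ 0.4774 -0.0971  0.0707] yaw 12.48 zdir [ 0.001 -0.    -1.   ] F [-0.9 -1.  -0.1] gap 35.7
dp mm [-0.3 -0.2  1.2]
rz -0.006
```

```bash
python3 -m jog '{"dp":[[0,0,1],[0,0,0],[0,0,0],[0,0,0],[0,0,0],[0,0,0],[0,0,0],[0,0,0],[0,0,0],[0,0,0]],"delta_rot":[[0,0,0],[0,0,0],[0,0,0],[0,0,0],[0,0,0],[0,0,0],[0,0,0],[0,0,0],[0,0,0],[0,0,0]],"jaw":[25,15,10,8,8,8,8,8,8,8]}' 50
python3 t.py
python3 - <<'E'
from h import *
f=grab('scene'); a=f['pixels'][170:320,190:340]
cv2.imwrite('pics/p5.png',cv2.resize(a,(600,600),interpolation=cv2.INTER_CUBIC))
E
```

```text
clock: 4.52
ee_pos: [0.4771, -0.0969, 0.0696]
eef_rot: [0.994, 0.109, 0.0, -0.0]
ft_force: [-1.9, 1.0, 4.8]
finger_gap: 0.169
t 4.5167 p [ 0.4771 -0.0969  0.0696] yaw 12.48 zdir [ 0.  0. -1.] F [-1.9  1.   4.8] gap 14.5
```

View pics/p5.png

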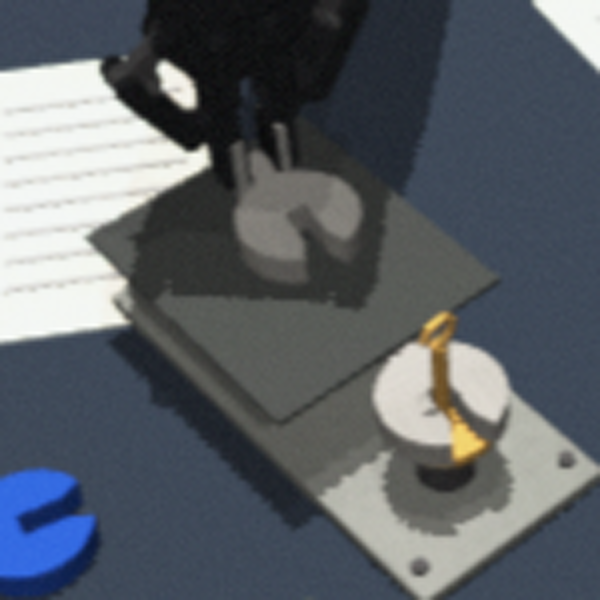

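Gripped: the fingers hold the tab at (265,155), and the disc is flat at (298,215). The stem base is at about (440,405). I'll refine the stem from the seated disc's rim points.

```bash
python3 - <<'E'
from h import *
f=grab('top');g=grab('scene')
T=lambda u,v:ray(f,u/3.6+290-.4,v/3.6+185-.4,.066)[:2]
S=lambda u,v:ray(g,u/4+190-.4,v/4+170-.4,.066)[:2]
print('top',circ(np.array([T(101,113),T(197,110),T(116,78),T(185,80),T(120,147)]),.03))
print('scn',circ(np.array([S(372,395),S(510,388),S(440,338),S(400,347),S(478,348)]),.03), 'stem',S(438,402))
for p in((.477,-.097,.079),): print(proj(g,p), (proj(g,p)-[190,170])*4)
c=np.array([.5203,-.0873,.083]); print('pred disc ctr in crop',(proj(g,c)-[190,170])*4)
s=lambda u,v:ray(g,u/4+190-.4,v/4+170-.4,.083)[:2]
print('load scn',circ(np.array([s(235,210),s(362,207),s(300,168),s(340,178)]),.03))
st=np.array([.635,-.053]);
for y in(18,20,22): a=np.radians(y); print(y,(st-.044*np.array([np.cos(a),np.sin(a)])).round(4))
E
```

```text
top [ 0.63612307 -0.05395766]
scn [ 0.63090997 -0.05257983] stem [ 0.6383716  -0.05546678]
[253.66086387 211.50737231] [254.64345549 166.02948925]
pred disc ctr in crop [295.72961179 214.29981599]
load scn [ 0.51771244 -0.08630332]
18 [ 0.5932 -0.0666]
20 [ 0.5937 -0.068 ]
22 [ 0.5942 -0.0695]
```

```bash
python3 -m jog '{"dp":[[6,0,-0.5],[10,0,0],[12,1,0],[12,1,0],[12,0,0],[12,0,0],[8,0,0],[3,0,0],[0,0,0],[0,0,0]],"delta_rot":[[0,0,0],[0,0,0],[0,0,0],[0,0,0],[0,0,0],[0,0,-0.03],[0,0,-0.04],[0,0,-0.04],[0,0,0],[0,0,0]],"jaw":[8,8,8,8,8,8,8,8,8,8]}' 60
python3 t.py .5939 -.0678 .070 19
python3 - <<'E'
from h import *
f=grab('scene'); a=f['pixels'][190:310,220:370]; b=grab('top')['pixels'][190:270,290:390]
cv2.imwrite('pics/p6.png',np.vstack([cv2.resize(a,(600,480),interpolation=cv2.INTER_CUBIC)]))
cv2.imwrite('pics/p6t.png',cv2.resize(b,(600,480),interpolation=cv2.INTER_CUBIC))
E
```

```text
clock: 5.5
ee_pos: [0.5513, -0.0827, 0.0698]
eef_rot: [0.987, 0.163, 0.001, 0.001]
ft_force: [1.3, -0.3, 0.9]
finger_gap: 0.162
t 5.5 p [ 0.5513 -0.0827  0.0698] yaw 18.71 zdir [ 0.002 -0.001 -1.   ] F [ 1.3 -0.3  0.9] gap 13.8
dp mm [45.1 -0.4 -0.2]
rz -0.005
```

View pics/p6.png

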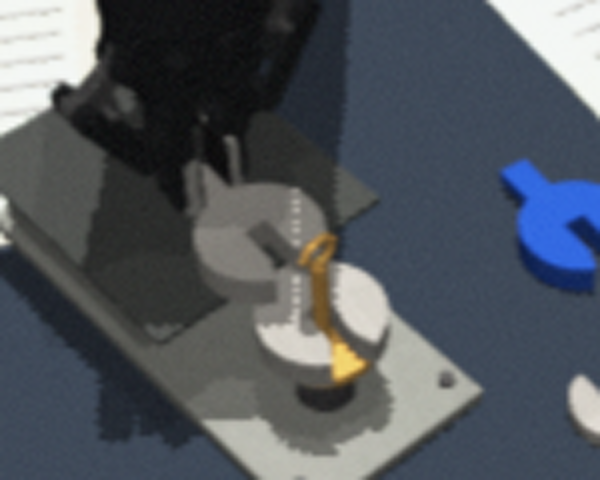

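The disc is still held at (260,235), with its slot pointing at the brass stem (320,290). I'll advance in steps and watch the force.

```bash
python3 -m jog '{"dp":[[4,0,0],[5,0,0],[5,0,0],[4,0,0],[4,0,0],[4,0,0],[4,0,0],[2,0,0],[0,0,0],[0,0,0]],"delta_rot":[[0,0,0],[0,0,0],[0,0,0],[0,0,0],[0,0,0],[0,0,0],[0,0,0],[0,0,0],[0,0,0],[0,0,0]],"jaw":[8,8,8,8,8,8,8,8,8,8]}' 60
python3 t.py .5939 -.0678 .070 19
```

```text
clock: 6.43
ee_pos: [0.58, -0.0719, 0.0697]
eef_rot: [0.987, 0.163, -0.001, -0.0]
ft_force: [-3.3, -1.1, 6.0]
finger_gap: 0.161
t 6.4333 p [ 0.58   -0.0719  0.0697] yaw 18.78 zdir [-0.002  0.    -1.   ] F [-3.3 -1.1  6. ] gap 13.7
dp mm [14.4  0.6 -0.3]
rz -0.004
```

```bash
python3 -m jog '{"dp":[[2,0,-0.3],[2,0,0],[2,0,0],[2,0,0],[2,0,0],[1,0,0],[1,0,0],[0,0,0],[0,0,0],[0,0,0]],"delta_rot":[[0,0,0],[0,0,0],[0,0,0],[0,0,0],[0,0,0],[0,0,0],[0,0,0],[0,0,0],[0,0,0],[0,0,0]],"jaw":[8,8,8,8,8,8,8,8,8,8]}' 60
python3 t.py .5939 -.0678 .070 19
python3 - <<'E'
from h import *
f=grab('scene'); a=f['pixels'][210:310,240:365]
cv2.imwrite('pics/p7.png',cv2.resize(a,(600,480),interpolation=cv2.INTER_CUBIC))
E
```

```text
clock: 7.27
ee_pos: [0.5922, -0.068, 0.0698]
eef_rot: [0.987, 0.163, -0.0, -0.0]
ft_force: [0.4, 0.2, -2.6]
finger_gap: 0.163
t 7.2667 p [ 0.5922 -0.068   0.0698] yaw 18.78 zdir [-0.  0. -1.] F [ 0.4  0.2 -2.6] gap 13.9
dp mm [ 1.7  0.4 -0.2]
rz -0.004
```

View pics/p7.png

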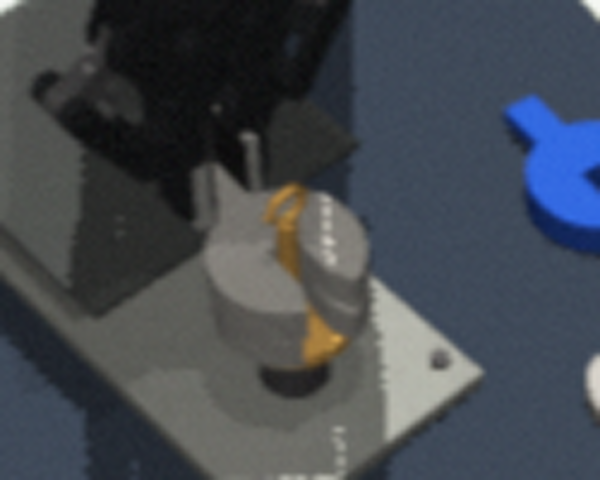

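The stem is now inside the slot (at (290,260)) and the upper disc lies almost concentric over the lower one. I'll feel for the closed end.

```bash
python3 -m jog '{"dp":[[1,0,0],[1,0,0],[0,0,0],[0,0,0],[0,0,0],[0,0,0],[0,0,0],[0,0,0],[0,0,0],[0,0,0]],"delta_rot":[[0,0,0],[0,0,0],[0,0,0],[0,0,0],[0,0,0],[0,0,0],[0,0,0],[0,0,0],[0,0,0],[0,0,0]],"jaw":[8,8,8,8,8,8,8,8,8,8]}' 60
python3 -m jog '{"dp":[[1,0,0],[0.5,0,0],[0,0,0],[0,0,0],[0,0,0],[0,0,0],[0,0,0],[0,0,0],[0,0,0],[0,0,0]],"delta_rot":[[0,0,0],[0,0,0],[0,0,0],[0,0,0],[0,0,0],[0,0,0],[0,0,0],[0,0,0],[0,0,0],[0,0,0]],"jaw":[8,8,8,8,8,8,8,8,8,8]}' 60
```

```text
clock: 8.15
ee_pos: [0.5928, -0.0678, 0.0698]
eef_rot: [0.987, 0.163, -0.002, -0.0]
ft_force: [-4.5, -2.6, -0.1]
finger_gap: 0.164
clock: 8.98
ee_pos: [0.5929, -0.0678, 0.0695]
eef_rot: [0.987, 0.164, -0.004, -0.0]
ft_force: [-8.2, -3.7, 1.4]
finger_gap: 0.165
```

```bash
python3 -m jog '{"dp":[[-1.5,0,0],[0.1,3.5,0],[0.1,3.5,0],[0.1,3.5,0],[0.1,3.5,0],[0.1,3.5,0],[0.1,3.5,0],[0,0,0],[0,0,0],[0,0,0]],"delta_rot":[[0,0,0],[0,0,-0.08],[0,0,-0.08],[0,0,-0.08],[0,0,-0.08],[0,0,-0.08],[0,0,-0.08],[0,0,0],[0,0,0],[0,0,0]],"jaw":[8,8,8,8,8,8,8,8,8,8]}' 60
cat > s.py <<'E'
from h import *
from scipy.spatial.transform import Rotation as Ro
o=ctrl.get_obs(); R=Ro.from_quat(o['eef_rot']).as_matrix()
print('pivot', (o['ee_pos']+.044*R[:,0]).round(4),'F tool',(R.T@o['ft_force']).round(1),'M',np.round(o['moment'],2))
E
python3 t.py; python3 s.py
```

```text
clock: 9.82
ee_pos: [0.6045, -0.0855, 0.0697]
eef_rot: [0.92, 0.392, -0.001, 0.0]
ft_force: [-3.7, -3.3, -3.0]
finger_gap: 0.162
t 9.8167 p [ 0.6045 -0.0855  0.0697] yaw 46.2 zdir [-0.001 -0.001 -1.   ] F [-3.7 -3.3 -3. ] gap 13.8
pivot [ 0.635  -0.0537  0.0696] F tool [-4.9 -0.4  3. ] M [-0.56  0.63  0.04]
```

Pivot holds, forces are small. I'll turn on by about 72°.

```bash
python3 -m jog '{"dp":[[0.1,3.5,0],[0.1,3.5,0],[0.1,3.5,0],[0.1,3.5,0],[0.1,3.5,0],[0.1,3.5,0],[0.1,3.5,0],[0.1,3.5,0],[0,0,0],[0,0,0]],"delta_rot":[[0,0,-0.08],[0,0,-0.08],[0,0,-0.08],[0,0,-0.08],[0,0,-0.08],[0,0,-0.08],[0,0,-0.08],[0,0,-0.08],[0,0,0],[0,0,0]],"jaw":[8,8,8,8,8,8,8,8,8,8]}' 60
python3 s.py
python3 -m jog '{"dp":[[0.1,3.5,0],[0.1,3.5,0],[0.1,3.5,0],[0.1,3.5,0],[0.1,3.5,0],[0.1,3.5,0],[0.1,3.5,0],[0.1,3.5,0],[0,0,0],[0,0,0]],"delta_rot":[[0,0,-0.08],[0,0,-0.08],[0,0,-0.08],[0,0,-0.08],[0,0,-0.08],[0,0,-0.08],[0,0,-0.08],[0,0,-0.08],[0,0,0],[0,0,0]],"jaw":[8,8,8,8,8,8,8,8,8,8]}' 60
python3 s.py; python3 t.py
python3 - <<'E'
from h import *
f=grab('scene'); a=f['pixels'][210:310,240:365]
cv2.imwrite('pics/p8.png',cv2.resize(a,(600,480),interpolation=cv2.INTER_CUBIC))
E
```

```text
clock: 10.65
ee_pos: [0.631, -0.0974, 0.0706]
eef_rot: [0.75, 0.661, 0.001, 0.001]
ft_force: [-0.2, -1.4, -2.5]
finger_gap: 0.163
pivot [ 0.6365 -0.0537  0.0706] F tool [-1.4 -0.   2.5] M [-0.35 -0.12 -0.02]
clock: 11.48
ee_pos: [0.6574, -0.0917, 0.0704]
eef_rot: [0.504, 0.864, 0.0, 0.001]
ft_force: [0.6, -0.3, -3.1]
finger_gap: 0.162
pivot [ 0.6357 -0.0534  0.0704] F tool [-0.6  0.4  3.1] M [-0.13 -0.09 -0.01]
t 11.4833 p [ 0.6574 -0.0917  0.0704] yaw 119.42 zdir [ 0.001  0.    -1.   ] F [ 0.6 -0.3 -3.1] gap 13.9
```

View pics/p8.png

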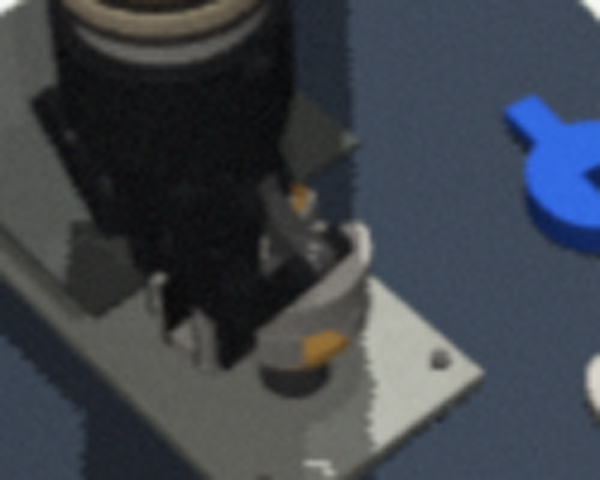

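The tab has been swung round to (185,340), still gripped, and the lower disc's slot still shows brass at (325,345), so it stayed put. I'll press lightly home, lower the disc and release.

```bash
python3 -m jog '{"dp":[[1,0,0],[1,0,0],[0,0,0],[0,0,0.5],[0,0,0.5],[0,0,0.3],[0,0,0],[0,0,0],[0,0,0],[0,0,0]],"delta_rot":[[0,0,0],[0,0,0],[0,0,0],[0,0,0],[0,0,0],[0,0,0],[0,0,0],[0,0,0],[0,0,0],[0,0,0]],"jaw":[8,8,8,8,8,8,8,8,8,8]}' 60
python3 s.py; python3 t.py
```

```text
clock: 12.37
ee_pos: [0.6571, -0.0917, 0.0701]
eef_rot: [0.503, 0.864, -0.0, 0.002]
ft_force: [1.4, -4.3, -0.3]
finger_gap: 0.166
pivot [ 0.6354 -0.0534  0.07  ] F tool [-4.4 -0.9  0.3] M [-0.74 -0.35  0.03]
t 12.3667 p [ 0.6571 -0.0917  0.0701] yaw 119.58 zdir [ 0.003 -0.002 -1.   ] F [ 1.4 -4.3 -0.3] gap 14.2
```

```bash
python3 -m jog '{"dp":[[0,0,0],[0,0,0],[0,0,0],[0,0,0],[0,0,0],[0,0,0],[0,0,-3],[0,0,-5],[0,0,-8],[0,0,-10]],"delta_rot":[[0,0,0],[0,0,0],[0,0,0],[0,0,0],[0,0,0],[0,0,0],[0,0,0],[0,0,0],[0,0,0],[0,0,0]],"jaw":[18,24,30,30,30,30,30,30,30,30]}' 60
python3 -m jog '{"dp":[[0,0,-15],[0,0,-20],[0,0,-20],[0,0,-20],[0,0,-20],[-25,0,-15],[-30,0,0],[-35,0,0],[-35,0,0],[-35,0,0]],"delta_rot":[[0,0,0],[0,0,0],[0,0,0],[0,0,0],[0,0,0],[0,0,0],[0,0,0],[0,0,0],[0,0,0],[0,0,0]],"jaw":[30,30,30,30,30,30,30,30,30,30]}' 60
python3 t.py
python3 - <<'E'
from h import *
f=grab('scene'); a=f['pixels'][210:310,240:340]; b=grab('top')['pixels'][180:255,300:375]
cv2.imwrite('pics/p9.png',np.hstack([cv2.resize(a,(400,400),interpolation=cv2.INTER_CUBIC),cv2.resize(b,(400,400),interpolation=cv2.INTER_CUBIC)]))
E
```

```text
clock: 13.2
ee_pos: [0.6557, -0.0903, 0.0952]
eef_rot: [0.503, 0.864, -0.0, -0.0]
ft_force: [-0.1, 0.2, -0.2]
finger_gap: 0.354
clock: 14.03
ee_pos: [0.736, -0.2308, 0.2075]
eef_rot: [0.503, 0.864, 0.0, 0.001]
ft_force: [0.8, 0.1, 0.0]
finger_gap: 0.355
t 14.0333 p [ 0.736  -0.2308  0.2075] yaw 119.64 zdir [ 0.002 -0.001 -1.   ] F [0.8 0.1 0. ] gap 30.3
```

View pics/p9.png

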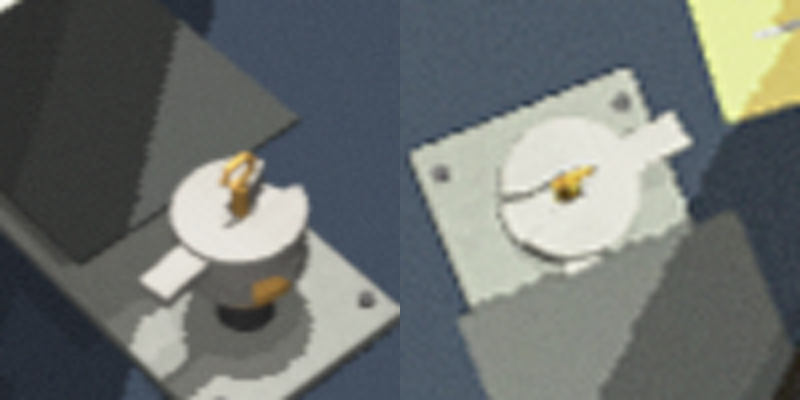

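Right half (top view): the upper disc is round the stem at (572,190) with its tab at (665,140) and slot at (505,195). The lower tab is still under the ledge edge at (580,265). Left half: both discs lie flat and stacked, with the lower slot at (270,290). One numeric check of centring before handing in.

```bash
python3 - <<'E'
from h import *
f=grab('top')
k=75/400; P=np.array([ray(f,u*k+300-.4,v*k+180-.4,.082)[:2] for u,v in[(100,200),(103,165),(125,135),(170,116),(215,125),(240,190),(228,225),(130,240)]])
c=circ(P,.03); t=ray(f,265*k+300-.4,140*k+180-.4,.078)[:2]; l=ray(f,180*k+300-.4,265*k+180-.4,.062)[:2]
st=np.array([.6357,-.054]); a=lambda d:np.degrees(np.arctan2(*d[::-1])).round(1)
print('upper',c.round(4),'vs stem mm',((c-st)*1e3).round(1),'upper slot yaw',a(c-t),'lower',a(st-l))
b=grab('scene')
P=np.array([ray(b,u/4+240-.4,v/4+210-.4,.082)[:2] for u,v in[(170,210),(182,180),(210,162),(307,215),(290,245),(235,262),(200,250)]]);print('scene',circ(P,.03).round(4))
E
python3 t.py; python3 -c "
from workcell import ctrl; print(ctrl.close_job())"
```

```text
upper [ 0.6363 -0.0542] vs stem mm [ 0.6 -0.2] upper slot yaw 116.7 lower 10.3
scene [ 0.6325 -0.0524]
t 14.2333 p [ 0.7352 -0.2305  0.2057] yaw 119.53 zdir [ 0.001  0.    -1.   ] F [ 0.  -0.4  0.4] gap 30.3
the job is handed in; nothing more can be done
None
```

The upper disc is on the hanger, fully home on the stem, and the job is handed in. I gripped the tab, slid the disc off the ledge until the stem met the closed end of its slot, and turned it about 100° round the stem. Then I lowered it onto the lower disc, let go and drew clear, finishing at 14.2 s.

Last checks:
- **Centring:** The top camera puts the upper disc within about 0.6 mm of the stem. The scene camera reads about 3.6 mm off the same stem position. That agrees with its offset in earlier measurements, so I take it as calibration error, and it is still under 6 mm. The lower disc was judged by eye only, as most of it is hidden.
- **Slots:** They are about 106° apart, with the upper slot at about 117° and the lower at about 10°. The lower angle comes from the small visible bit of its tab.
- **Lower disc:** It stayed in place while the upper one turned, and both look flat and stacked in the pictures.
- **Contact and surroundings:** The wrist force was near zero at the end. I aimed no move at the other things on the table, but I did not re-measure their positions.

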